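# Free the dark lap-joint coupon from its clamp jig

## Task

Two clamp jigs stand on the school woodwork bench, one holding a dark wooden test coupon and the other a pale one. On the jig with the dark coupon, lift the clamp bar by its red grip until it stands well up, at least 60 degrees from closed, while the coupon stays in its place; then slide the dark coupon out from under the bar along the board, without picking it up, and leave it lying flat and roughly straight with the whole of it on the green area, the bar still up. Leave the pale coupon where it is.

Things in the scene. Friction and masses are not known exactly. Their poses are not given: they have to be found in the camera images.
- dark_jig: Fixed grey board, 240 (x) x 130 (y) x 18 mm, holding the dark coupon. Origin: centre of underside, z up, +x towards the clamp-bar end. Green area on top: x -110 to 40, y -55 to 55 mm. Bar lies along y at x = 75; hinge axis parallel to x at y = 50, z = 34 mm, between steel cheeks up to z = 48. Low stop behind the coupon at x = 104 to 116, z up to 30. The pale coupon's jig is alike.
- dark_bar (a joint): Clamp bar hinge, rad: 0 closed, grows as its -y end rises, to 1.6; stiff, stays where left, 2-3 N lifts it. Bar 24 x 12 x 125 mm, aluminium, sits in the coupon's groove. Red grip rod, 14 mm thick, 40 long along jig x, turns between fingers pinching its two ends; centre in jig frame at value q: x 75, y 50 - 115 cos q + 20 sin q, z 34 + 115 sin q + 20 cos q mm.
- dark_coupon: Dark brown wooden coupon, 110 (x) x 44 (y) x 16 mm, 80 g, loose, flat on the board. Origin: centre of underside, z up. Groove across its top from x = 15 to 47 mm, 7 mm deep, where the bar lies; the part from x = -55 to 15 sticks out from under the bar to be gripped across the 44 mm. Starts near x = 45, y = 0 in the jig frame, its x within 3 degrees of the jig's x.
- pale_coupon: The same coupon in pale wood, in the other jig, to be left alone. Origin: centre of its underside.
Not all that is in view belongs to the job. What is meant by the dark_coupon is not orange, and is the smaller of those in its own colour.

How it is judged:
On the way:
1. the bar over the dark coupon is raised while the coupon still lies in its place (within 15 mm) (value of joint dark_bar above 0.95 rad and distance of dark_coupon from where it was at the start of the episode below 0.015 m), for 0.2 s.
At the end, for the whole second after the job is handed in: Bar raised over 0.95 rad; dark coupon at rest flat on the board (5 mm, 0.1 rad), its origin at x -65 to -5, y -35 to +35 mm in the jig frame (on the green area, 10 mm to spare past its ends), within 0.3 rad of straight; pale coupon within 15 mm of its start (value of joint dark_bar above 0.95 rad and x of dark_coupon in the frame of dark_jig between -0.065 and -0.005 m and y of dark_coupon in the frame of dark_jig between -0.035 and 0.035 m and z of dark_coupon in the frame of dark_jig between 0.013 and 0.023 m and angle between dark_coupon's own z axis and vertical below 0.1 rad and angle between the x axis of dark_coupon and the x axis of dark_jig, either way round below 0.3 rad and linear speed of dark_coupon below 0.02 m/s and distance of pale_coupon from where it was at the start of the episode below 0.015 m); the robot touches nothing.
It fails at once if the dark coupon is picked up more than 25 mm off the board instead of slid (z of dark_coupon in the frame of dark_jig above 0.043 m).
It fails at once if the pale coupon is shifted by more than 15 mm (distance of pale_coupon from where it was at the start of the episode above 0.015 m).
It also fails if it takes over 45 s, if anything falls off the work surface, if the arm or the gripper's body presses on something with over 40 N, if the wrist force passes 120 N, or if a joint passes its speed limit or range.

## Robot

A 6-joint arm with a two-finger parallel gripper is mounted at the origin on the work surface. World frame = base frame: x ahead of the robot, y to its left, z up, the work surface at z = 0. Lengths are in m, angles in rad, forces in N, time in s.
With the tool pointing down it reaches from about 0.375 to 0.925 m from the base axis. Payload 5.7 kg.
Tool frame: the origin (TCP) lies midway between the tips of the shut fingers; the grasp point (between the pads) lies 19 mm behind it; z points along the fingers, y is the line along which they close (so a half turn about z gives the same grasp; the last joint's range is limited). The gripper opens to 88 mm and grips with 3 to 60 N. Pads are 20 mm wide; open, the fingers measure 115 mm over their backs; the gripper's body (75 mm by 178 mm) begins 61 mm behind the grasp point.
Start: joints at [-0.115, 0.359, 1.51, -0, 1.272, -0.115], TCP at [0.6, -0, 0.223] pointing down, gripper open.
Joint ranges: [-2.97, 2.97], [-1.01, 2.36], [0.21, 2.38], [-0.96, 4.11], [0.2, 2.71], [-2.98, 2.98]. Speed limits (rad/s): [2.39, 2.39, 3.14, 3.14, 3.14, 3.14].

## Interface

Orientations are given as a unit quaternion [x, y, z, w].
In Python, from bench import move_ptp, servo_line, goto_joints, move_gripper, sleep, inverse_kinematics, capture, PlanningError, close_job, spot_in, silhouettes, current_clock, current_joint_pos, current_qvel, current_joint_torque, current_position, current_orientation, current_force, current_torque, current_finger_gap, current_grip_force gives the robot as it stands. Calls block until the motion is done:
- move_ptp(position, orientation): joint-space move of the TCP to a pose.
- servo_line(position, orientation=None, rate=0.15, contact_N=None): straight line of the TCP; orientation=None keeps the orientation; rate is the mean speed in m/s. With contact_N (N) it stops when the force on the tool has changed by that much, and returns True; else False.
- goto_joints(angles): joint-space move.
- move_gripper(opening): finger opening in m; the grip force is fixed at half the most; returns when the fingers have stopped.
- sleep(seconds).
- inverse_kinematics(position, orientation): joint angles nearest the present ones, or None.
- capture(name): name is "scene" or "side" or "wrist"; returns a dict with "image" (480x640x3 uint8, blue, green, red), "range_z" (480x640 float32, m along the optical axis (not along the pixel's ray), 0 where there is no reading), "intrinsics" (3x3 intrinsics, pixels), "R" (3x3) and "t" (3): a world point X has camera coordinates R X + t. Camera axes: x right, y down, z forward; pixel columns grow to the right and rows downward; lengths in m; the calibration is good to about 2 mm. A picture is of the moment at which its call begins.
A pose or a line that the arm cannot do raises PlanningError and nothing moves.
- close_job(): hands the job in; it is judged then, once.
Trained networks look in the newest picture that a camera, given by its name, has taken for a name from the list of things; names that differ only in an ending like _2 or _b are one class to them, and where a whole thing is asked for, a point or a joint stands for the part that bears it (a point fixed in the world has none). Each returns a list of dicts, best first, with "conf" (0 to 1); they miss things now and then, are a little off and sometimes report something else, mostly with a low value. They report only what shows in the picture. A call takes as long as a camera call. They do not tell look-alikes from the thing itself.
- spot_in(camera, query): "xy" ([column, row] in pixels, amid what is visible of it).
- silhouettes(camera, query): "region" (480x640 bool, what is visible of it) and "xy" ([column, row] in pixels, amid what is visible of it).
Readings, each from a call of its own:
- current_clock(): time.
- current_joint_pos(): joint angles.
- current_qvel(): joint speeds.
- current_joint_torque(): joint torques, N m.
- current_position(): TCP position.
- current_orientation(): TCP orientation.
- current_force(): force on the tool from outside, world axes, zero at the start.
- current_torque(): the same for the moment, N m.
- current_finger_gap(): finger opening in m.
- current_grip_force(): force on a finger pad.
Only numpy, scipy, OpenCV 4.12 (cv2) and the standard library are available. Lean on these libraries where they do the work, as an engineer would, in place of code of your own. Each camera call takes 0.05 s, during which the arm holds its last target. There are 200 camera calls.

## Working session

There is one attempt and no reset: what is moved stays moved. The work goes in short steps, each a Python script; the robot and the scene stay as the last script left them, time stands still between calls to the robot, and variables do not carry over. Pictures are saved under pics/ and viewed, at most 10 in all, crops included, and the job is handed in when it is done.

```bash
mkdir -p pics
cat > h.py <<'E'
import numpy as np, cv2
from bench import *
def pts(c, mask):
    v,u=np.nonzero(mask&(c["range_z"]>0)); z=c["range_z"][v,u]
    K=c["intrinsics"]
    P=np.stack([(u-K[0,2])*z/K[0,0],(v-K[1,2])*z/K[1,1],z],1)
    return (P-c["t"])@c["R"]   # R^T (P - t)
def proj(c,X):
    p=c["intrinsics"]@(c["R"]@np.asarray(X)+c["t"]); return p[:2]/p[2]
E
python3 - <<'E'
from h import *
ims=[]
for n in ("scene","side"):
    c=capture(n); ims.append(c["image"])
    for q in ("dark_jig","dark_bar","dark_coupon","pale_coupon"):
        for s in silhouettes(n,q):
            P=pts(c,s["region"])
            if len(P)<5: continue
            col=np.median(c["image"][s["region"]],0)
            print(n,q,round(s["conf"],2),np.round(s["xy"]),len(P),"med",np.median(P,0).round(3),"lo",np.percentile(P,3,0).round(3),"hi",np.percentile(P,97,0).round(3),col)
    cv2.imwrite(f"pics/{n}0.png",c["image"])
E
```

```text
scene dark_jig 0.86 [386. 215.] 4216 med [0.562 0.215 0.019] lo [0.389 0.145 0.006] hi [0.619 0.287 0.049] [ 91. 117. 101.]
scene dark_bar 0.69 [382. 218.] 765 med [0.573 0.192 0.041] lo [0.551 0.14  0.032] hi [0.587 0.253 0.064] [163. 170. 174.]
scene dark_coupon 0.95 [384. 207.] 570 med [0.529 0.214 0.033] lo [0.487 0.187 0.024] hi [0.595 0.238 0.036] [46. 68. 97.]
scene dark_coupon 0.8 [346. 287.] 1480 med [0.717 0.095 0.015] lo [0.667 0.051 0.001] hi [0.759 0.144 0.017] [ 10. 112. 221.]
scene dark_coupon 0.68 [503. 272.] 2406 med [0.732 0.377 0.02 ] lo [0.654 0.334 0.003] hi [0.794 0.424 0.023] [ 42.  67. 102.]
scene pale_coupon 0.77 [189. 235.] 776 med [ 0.561 -0.178  0.033] lo [ 0.521 -0.208  0.02 ] hi [ 0.627 -0.152  0.036] [106. 161. 203.]
side dark_jig 0.8 [223. 246.] 4343 med [0.476 0.198 0.019] lo [0.381 0.14  0.004] hi [0.603 0.287 0.053] [121. 172. 122.]
side dark_bar 0.66 [266. 226.] 510 med [0.565 0.181 0.043] lo [0.544 0.137 0.034] hi [0.585 0.254 0.065] [235.5 242.  248.5]
side dark_coupon 0.71 [246. 228.] 671 med [0.522 0.208 0.033] lo [0.486 0.19  0.021] hi [0.589 0.237 0.037] [ 51.  90. 145.]
side dark_coupon 0.7 [277. 177.] 598 med [0.68  0.373 0.019] lo [0.641 0.326 0.   ] hi [0.779 0.427 0.024] [ 44.  82. 141.]
side dark_coupon 0.61 [347. 239.] 946 med [0.708 0.09  0.014] lo [0.663 0.048 0.001] hi [0.754 0.141 0.019] [  0. 160. 254.]
side pale_coupon 0.85 [360. 349.] 1265 med [ 0.555 -0.185  0.034] lo [ 0.517 -0.207  0.023] hi [ 0.621 -0.157  0.037] [150. 235. 254.]
```

View pics/scene0.png

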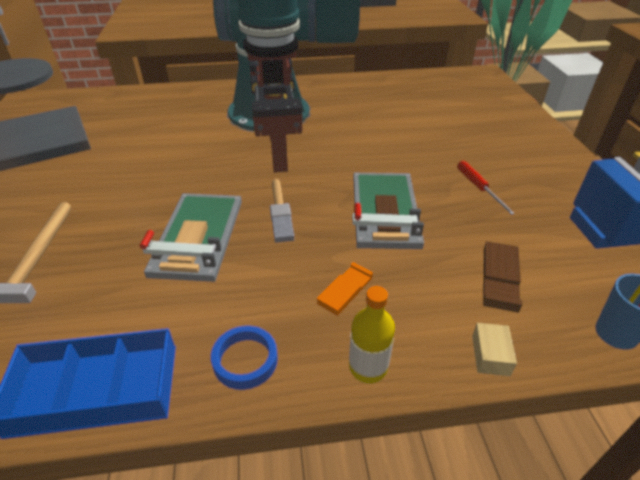

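View pics/side0.png

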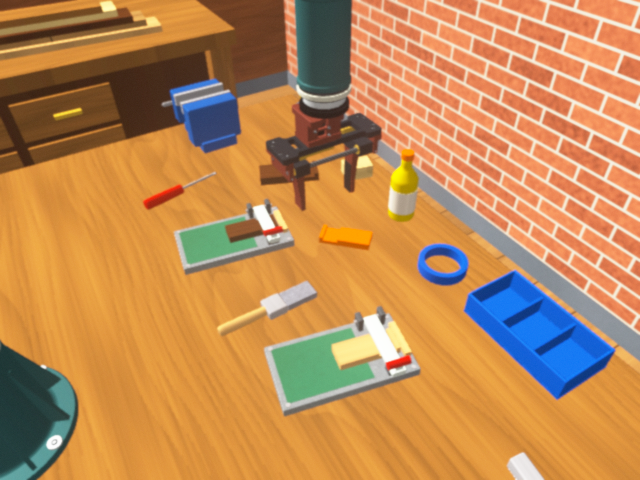

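The dark coupon is at about (384,207) in the scene view and (246,228) in the side view. It sits in the jig with grip rod at (358,211) and (272,231). The larger brown block at (503,272) and the orange one at (346,287) are distractors. Next I hover above the jig and measure from the wrist camera.

```bash
cat >> h.py <<'E'
def jigpose(names):
    A=[]
    for n in names:
        c=capture(n); s=silhouettes(n,"dark_jig")
        for k in s:
            P=pts(c,k["region"])
            if len(P)>50 and np.linalg.norm(np.median(P,0)[:2]-[.52,.21])<.12:
                A.append(P[abs(P[:,2]-.018)<.005]); break
    A=np.vstack(A)
    r=cv2.minAreaRect((A[:,:2]*1000).astype(np.float32)); return r,A
E
python3 - <<'E'
from h import *
for ns in (["scene"],["side"],["scene","side"]): r,A=jigpose(ns); print(ns,r,len(A),np.median(A[:,2]))
move_ptp([.47,.21,.33],[1,0,0,0])
c=capture("wrist"); cv2.imwrite("pics/w1.png",c["image"]); print(-c["R"].T@c["t"],c["R"][2])
r,A=jigpose(["wrist"]); print(r,len(A),np.median(A[:,2]))
for q in ("dark_bar","dark_coupon"):
    for s in silhouettes("wrist",q):
        P=pts(c,s["region"]); print(q,s["conf"],s["xy"],np.median(P,0),P.min(0),P.max(0))
E
```

```text
['scene'] ((496.7120666503906, 222.61056518554688), (130.34603881835938, 243.317138671875), 80.69159698486328) 2560 0.017992051299123575
['side'] ((496.53564453125, 222.154296875), (137.0116424560547, 239.7660369873047), 80.72058868408203) 3085 0.018571848851301406
['scene', 'side'] ((497.4621887207031, 220.98275756835938), (136.11463928222656, 242.525634765625), 80.09791564941406) 5641 0.018229363163870388
[0.53640515 0.20935116 0.49141721] [-0.24875343  0.00138619 -0.96856585]
((494.39239501953125, 223.10797119140625), (130.17929077148438, 239.89833068847656), 80.50997161865234) 13604 0.017927739729898487
dark_bar 0.73 [331.6, 112.0] [0.56680196 0.19685573 0.041816  ] [ 0.53796799  0.12841528 -0.00152096] [0.59006473 0.26619442 0.06560906]
dark_coupon 0.86 [157.2, 20.6] [0.66821145 0.39547847 0.02116916] [ 0.63719287  0.3609337  -0.00174235] [0.69548469 0.44429611 0.02406305]
dark_coupon 0.72 [314.6, 145.3] [0.52655498 0.21660069 0.03344964] [0.47800871 0.18428643 0.01509624] [0.59573067 0.24727303 0.04236468]
dark_coupon 0.64 [397.3, 15.7] [0.67979049 0.12224678 0.0088236 ] [ 0.65317045  0.08169479 -0.00252604] [0.69582564 0.15305525 0.01775412]
```

View pics/w1.png

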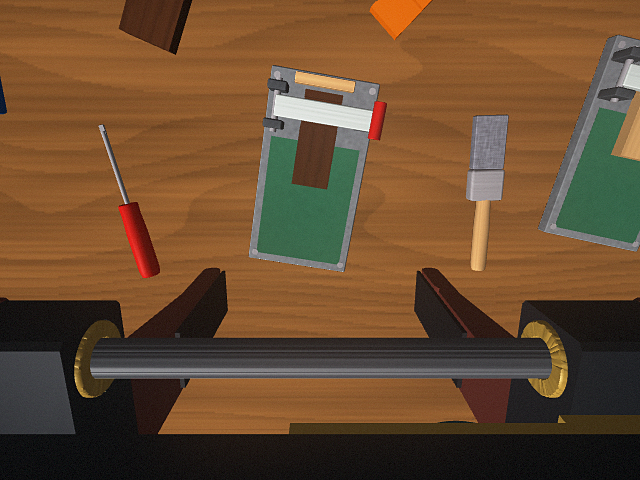

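The wrist view shows the jig with its bar, and the red grip at (377,120). The dark coupon ends at (310,187), and jig yaw is about -9.5°, which agrees with the rectangle fits. I check the rod's predicted position against the red pixels, then grip it.

```bash
cat >> h.py <<'E'
from scipy.spatial.transform import Rotation as Ro
YAW=np.radians(-9.5); C=np.array([.4957,.2227,0])
Rj=Ro.from_euler('z',YAW)
def J(x,y,z): return C+Rj.apply([x/1e3,y/1e3,z/1e3])
def Q(a): # tool down, tool x turned by a from jig x
    return (Rj*Ro.from_euler('z',a)*Ro.from_quat([1,0,0,0])).as_quat()
def rod(q): return np.array([75,50-115*np.cos(q)+20*np.sin(q),34+115*np.sin(q)+20*np.cos(q)])
def red(c):
    im=c["image"].astype(int); m=(im[...,2]>110)&(im[...,1]<70)&(im[...,0]<70)
    P=pts(c,m); L=Rj.inv().apply(P-C)*1000
    return L[(abs(L[:,0]-75)<60)&(abs(L[:,1])<110)&(L[:,2]>20)]
E
python3 - <<'E'
from h import *
for n in ("wrist","scene","side"):
    L=red(capture(n)); print(n,len(L),np.median(L,0).round(1),np.percentile(L,3,0).round(1),np.percentile(L,97,0).round(1))
print(J(*rod(0)),current_orientation(),current_joint_pos())
for a in (np.pi/2,-np.pi/2,0,np.pi):
    print(a,[inverse_kinematics(p,Q(a)) for p in (J(75,-65,130),J(*(rod(1.3)-[0,0,19])),J(5,0,21))])
E
```

```text
wrist 415 [ 74.2 -62.4  62.7] [ 54.7 -68.2  57.5] [ 92.4 -57.4  64.9]
scene 73 [ 80.4 -64.9  63.4] [ 62.3 -70.   58.6] [ 96.1 -60.4  65.2]
side 80 [ 74.6 -68.5  62.4] [ 56.8 -72.5  25.7] [ 91.9 -23.3  66.2]
[0.55894333 0.14621287 0.054     ] [ 9.99999988e-01 -8.68700285e-05 -1.23679011e-04  1.67152899e-05] [2.85705558e-01 1.50629396e-01 1.53092606e+00 3.78911952e-05
 1.46028395e+00 1.85667144e+00]
1.5707963267948966 [array([ 1.36314837e-01,  4.25277123e-01,  1.66242090e+00, -4.44089210e-16,
        1.05389463e+00,  3.02121116e-01]), array([ 2.96928001e-01,  4.86562258e-01,  1.54761338e+00, -4.44089210e-16,
        1.10741701e+00,  4.62734280e-01]), array([ 2.91018875e-01,  5.45481624e-01,  1.81350375e+00, -4.44089210e-16,
        7.82607277e-01,  4.56825154e-01])]
-1.5707963267948966 [array([ 1.36314837e-01,  4.25277123e-01,  1.66242090e+00, -4.44089210e-16,
        1.05389463e+00, -2.83947154e+00]), array([ 2.96928001e-01,  4.86562258e-01,  1.54761338e+00, -4.44089210e-16,
        1.10741701e+00, -2.67885837e+00]), array([ 2.91018875e-01,  5.45481624e-01,  1.81350375e+00, -4.44089210e-16,
        7.82607277e-01, -2.68476750e+00])]
0 [array([ 1.36314837e-01,  4.25277123e-01,  1.66242090e+00, -4.44089210e-16,
        1.05389463e+00,  1.87291744e+00]), array([ 2.96928001e-01,  4.86562258e-01,  1.54761338e+00, -4.44089210e-16,
        1.10741701e+00,  2.03353061e+00]), array([ 2.91018875e-01,  5.45481624e-01,  1.81350375e+00, -4.44089210e-16,
        7.82607277e-01,  2.02762148e+00])]
3.141592653589793 [array([ 1.36314837e-01,  4.25277123e-01,  1.66242090e+00, -4.44089210e-16,
        1.05389463e+00, -1.26867521e+00]), array([ 2.96928001e-01,  4.86562258e-01,  1.54761338e+00, -4.44089210e-16,
        1.10741701e+00, -1.10806205e+00]), array([ 2.91018875e-01,  5.45481624e-01,  1.81350375e+00, -4.44089210e-16,
        7.82607277e-01, -1.11397117e+00])]
```

Run:
```python
from h import *
q=Q(np.pi/2)
move_ptp(J(75,-65,110),q)
servo_line(J(75,-65,110),q)
print(servo_line(J(75,-65,36),q,rate=.12,contact_N=8),current_position()[2])
move_gripper(.030)
print("gap",current_finger_gap(),current_grip_force(),current_force())
if current_finger_gap()>.034:
    for a in np.arange(.1,1.31,.1):
        servo_line(J(*(rod(a)-[0,0,18])),q,rate=.12)
    print(current_force(),current_finger_gap(),current_clock())
c=capture("side"); cv2.imwrite("pics/s2.png",c["image"])
```

```text
False 0.03635604684719401
gap 0.039590152338846656 30.000095665454865 [-0.80534748  0.13615276  0.42189339]
[ 0.13644299 -1.51089096  1.02563152] 0.03974954284729488 9.4667
```

View pics/s2.png

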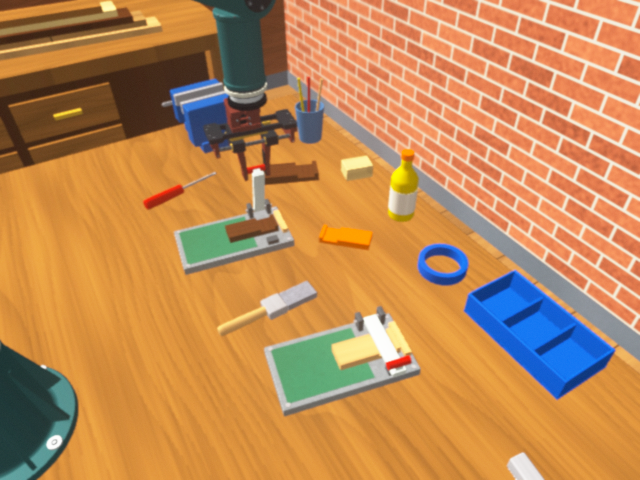

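The bar is upright at (258,190) with its red grip between the fingers, and the coupon is still in place at (250,229). I release, move over the coupon and measure it.

Run:
```python
from h import *
move_gripper(.085)
p=np.array(current_position()); servo_line(p+[0,0,.09],rate=.2)
move_ptp(J(-60,0,250),Q(0))
for n in ("wrist","side","scene"):
    c=capture(n)
    for s in silhouettes(n,"dark_coupon"):
        L=Rj.inv().apply(pts(c,s["region"])-C)*1000
        if len(L)<50 or np.abs(np.median(L,0)[:2]-[40,0]).max()>50: continue
        T=L[abs(L[:,2]-34)<4]
        r=cv2.minAreaRect(T[:,:2].astype(np.float32)); print(n,s["conf"],r,np.percentile(T,[2,98],axis=0).round(1).tolist())
    R=red(c); print(n,"red",len(R),np.median(R,0) if len(R) else "")
print(current_clock())
```

```text
wrist 0.69 ((41.97239303588867, -0.7643814086914062), (43.75746536254883, 109.3617935180664), 89.85768127441406) [[-10.7, -21.8, 31.8], [94.9, 20.1, 35.2]]
wrist red 1143 [ 71.21092667  36.90235625 155.53621754]
side 0.58 ((42.729061126708984, -2.4998531341552734), (46.6190185546875, 107.34416198730469), 89.35513305664062) [[-9.7, -24.9, 30.9], [94.7, 18.0, 36.8]]
side red 68 [ 76.69272093  32.05304872 154.55617694]
scene 0.77 ((44.65214157104492, -0.9998130798339844), (43.91767120361328, 112.22856903076172), 89.86419677734375) [[-7.1, -22.4, 30.8], [99.1, 20.0, 35.7]]
scene red 82 [ 83.17844039  36.00963368 155.43756703]
12.7083
```

Run:
```python
from h import *
q=Q(0)
move_ptp(J(3,-1,80),q)
print(servo_line(J(3,-1,22),q,rate=.1,contact_N=8),current_position())
move_gripper(.035); print("gap",current_finger_gap(),current_grip_force(),current_force())
if current_finger_gap()>.038:
    servo_line(J(-75,0,22.5),q,rate=.08); print(current_finger_gap(),current_force())
    move_gripper(.075)
    servo_line(J(-75,0,140),q,rate=.15)
    move_ptp(J(-75,0,260),q)
for n in ("wrist","side","scene"):
    c=capture(n)
    if n=="wrist": cv2.imwrite("pics/w3.png",c["image"])
    for s in silhouettes(n,"dark_coupon"):
        L=Rj.inv().apply(pts(c,s["region"])-C)*1000
        if len(L)<50 or np.abs(np.median(L,0)[:2]-[0,0]).max()>80: continue
        T=L[abs(L[:,2]-34)<4]
        print(n,s["conf"],cv2.minAreaRect(T[:,:2].astype(np.float32)))
    R=red(c); print(n,"red",len(R),np.median(R,0) if len(R) else "")
print(current_clock())
```

```text
False [0.49898581 0.22146086 0.02262743]
gap 0.04387793800640668 29.9986132979393 [ 0.40136143 -0.15881328  1.19952129]
0.04363455168435354 [ 0.47992974  0.22704971 -2.48752192]
wrist 0.67 ((-35.65602111816406, 0.70904541015625), (110.2257308959961, 43.86766052246094), 0.6697297096252441)
wrist red 747 [ 64.42597393  36.93446199 155.47250831]
side 0.61 ((-33.43586349487305, -1.420816421508789), (47.652896881103516, 108.89302825927734), 89.58922576904297)
side red 65 [ 74.90640852  32.52835805 155.15195333]
scene 0.98 ((-32.749267578125, 0.21205902099609375), (44.15319061279297, 115.1147689819336), 89.97712707519531)
scene red 85 [ 82.74802837  35.98177176 155.34201987]
18.4917
```

View pics/w3.png

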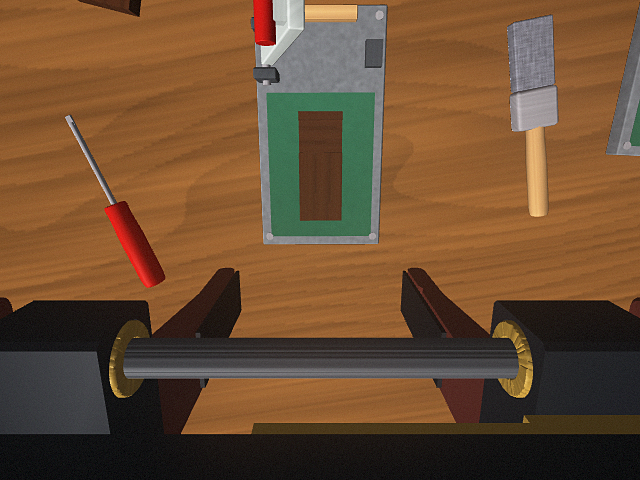

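The coupon lies straight at (320,165), wholly inside the green area. The bar is up at (275,25) and the gripper is clear.

```bash
python3 -c "
from bench import *
print(close_job())"
```

```text
the job is handed in; nothing more can be done
None
```

The job is handed in (the hand-in returned no verdict): the dark jig's bar stands at about 1.3 rad, the dark coupon was slid out flat and straight onto the green area at about x = -34, y = 0 mm in the jig frame, and the pale coupon was not touched.

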